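Shut the blade box and put its drawer away

TASK

Lapping grit is about to fly, so put the blades away: in the open drawer of the small grey steel cabinet a wooden blade box stands with its lid up. Gently push the lid all the way shut with the fingertips, then push the drawer gently until it is fully home, without ramming it. Grip and lift nothing, leave the box and the stone lying in the drawer, and do not disturb the other things on the bench.

Things in the scene. Friction and masses are not known exactly. Their poses are not given: they have to be found in the camera images.
- drawer_cabinet: Fixed grey sheet-steel cabinet with one drawer, 180 deep (x) x 200 wide (y) x 84 high mm, roof and walls 5 mm. Origin at the centre of its underside on the bench; own x points to its back, so the drawer opens along its -x, roughly toward the robot. Its open mouth lies 80 mm in front of the origin; the underside of the roof is 79 mm above the bench.
- drawer (a joint): Slide of the drawer, m: 0 = fully home, grows as it opens toward the robot, up to 0.155. Friction about 2.5 N; it stays where it is left. At 0 it meets a hard stop: over 40 N from the fingers counts as ramming (on the box too).
- drawer_handle (a point): Middle of the drawer's bow handle, a horizontal round bar 8 mm thick and 80 mm long, 60 mm above the bench; its axes are those of the cabinet. The bar's centre stands 20 mm in front of the drawer's front panel (panel 199 wide, its top edge 80 mm above the bench, 10 mm thick, so the tray begins 30 mm behind the bar's centre). Tray floor is 18 mm above the bench, tray walls reach 55 mm.
- box_hinge (a point): Middle of the hinge line of the wooden blade box (87 x 115 x 44 mm with its latch, about 0.37 kg, loose in the drawer). Its axes are those of the box: +x points from the box's middle to its hinge side, which faces the drawer's front, z up; the hinge line runs along y, 24 mm above the box's underside. The box's middle lies 42 mm along -x from here. The lid is 115 mm wide along y, 16 mm thick, and reaches 80 mm from the hinge line.
- lid_edge (a point): Middle of the lid's free edge, on its outer (top) face: 80 mm from the hinge line and 16 mm off it toward the outer face. With the lid up it stands about 120 mm above the bench, above the drawer front; with the lid shut about 58 mm.
- blade_box_lid (a joint): Angle of the lid, rad: 0 = shut, grows as it opens, 1.66 = fully open, a little past upright toward the drawer's front. The lid is light (0.06 kg) and its hinge is stiff (0.03 N m), so it stays about where it is left and has to be pushed all the way.
- stone_block: Brown sharpening stone, 25 x 75 x 14 mm, loose, lying in the drawer beside the box. Origin at the centre of its underside.
- paste_tin_2: Small round tin, 46 mm across, 30 mm high, loose on the bench to the right of the cabinet. Origin at the centre of its underside. To be left alone.
- micrometer: Small micrometer, 131 mm long, 18 mm thick, loose on the bench left of the cabinet. Origin at the middle of its underside. To be left alone.
- marker: Marker pen, 130 mm long, 15 mm thick, loose on the bench. Origin at the middle of its underside. To be left alone.
- spanner_19: Steel spanner, 169 mm long, 6 mm thick, loose on the bench left of the cabinet. Origin at the middle of its underside. To be left alone.
- screwdriver: Screwdriver with a red handle, 176 mm long, 21 mm thick, loose on the bench. Origin at the middle of its underside. To be left alone.
Mind the look-alikes: they are no part of the job. There is more than one size of the part that bears box_hinge; the job needs the larger. Leave any purple look-alike of the stone_block alone.

How it is judged:
On the way, in this order (a step that is already met when the one before it is completed fails the run):
1. the lid of the blade box is pushed shut while the drawer is still open (value of joint blade_box_lid below 0.06 rad and value of joint drawer above 0.03 m), for 0.2 s.
2. the drawer is pushed fully home (value of joint drawer below 0.004 m), for 0.2 s.
At the end, for the whole second after the job is handed in: The lid is shut (within 0.06 rad) and the drawer is home (within 4 mm) and at rest; the blade box stands flat on the drawer's floor and the stone lies in the drawer (value of joint blade_box_lid below 0.06 rad and value of joint drawer below 0.004 m and angle between box_hinge's own z axis and vertical below 0.06 rad and height (world z) of box_hinge below 0.047 m and horizontal distance between box_hinge and drawer_cabinet below 0.1 m and horizontal distance between stone_block and drawer_cabinet below 0.12 m and height (world z) of stone_block below 0.03 m and velocity of joint drawer between -0.005 and 0.005 m/s and linear speed of stone_block below 0.02 m/s); the robot touches nothing.
It fails at once if the drawer, its cabinet or the blade box is rammed with over 40 N (contact force between the fingers and drawer_cabinet above 40 N or contact force between the fingers and blade_box above 40 N).
It fails at once if the blade box is lifted or tipped (height (world z) of box_hinge above 0.062 m or angle between box_hinge's own z axis and vertical above 0.3 rad).
It fails at once if the stone is lifted (height (world z) of stone_block above 0.04 m).
It fails at once if a thing on the bench is disturbed (distance of any of paste_tin_2, marker, micrometer, spanner_19, screwdriver from where it was at the start of the episode above 0.03 m).
It also fails if it takes over 48 s, if anything falls off the work surface, if the arm or the gripper's body presses on something with over 40 N, if the wrist force passes 120 N, or if a joint passes its speed limit or range.

ROBOT

A 6-joint arm with a two-finger parallel gripper is mounted at the origin on a cart in front of the work surface, level with it; the furniture and walls round the work are solid. World frame = base frame: x ahead of the robot, y to its left, z up, the work surface at z = 0. Lengths are in m, angles in rad, forces in N, time in s.
With the tool pointing down it reaches from about 0.25 to 0.725 m from the base axis. Payload 9.7 kg.
Tool frame: the origin (TCP) lies on the front face of the gripper's body, between the roots of the fingers; the fingertips stand 73 mm ahead of it and the grasp point (between the pads) lies 54 mm ahead of it; z points along the fingers, x is the direction in which the jaws open and shut, and the axes are right-handed (so a half turn about z gives the same grasp; the last joint's range is limited). The gripper opens to 85 mm and grips with 20 to 120 N. Pads are 22 mm wide; open, the fingers measure 114 mm over their backs; the gripper's body (76 mm by 85 mm) begins 54 mm behind the grasp point. The pads swing forward as they close: fully open they stand 13 mm farther back than shut.
Start: joints at [-1.217, 0.087, 0.176, 1.66, 0, 1.571], TCP at [0.191, -0.516, 0.304] pointing down, gripper open.
Joint ranges: [-3.13, 3.13], [-0.85, 1.81], [-1.15, 1.24], [-2.2, 2.28], [-1.44, 1.52], [-3.14, 3.14]. Speed limits (rad/s): [2.22, 2.22, 2.57, 3.14, 3.14, 3.14].

INTERFACE

Orientations are given as a unit quaternion [w, x, y, z].
In Python, from rig import get_obs, read_camera, calibration, ticket gives the robot as it stands.
- The arm moves only by the tool drive_tool, never from a script. Its argument "targets" is a list of rows, each a list of 4 numbers: the shift along the world's x, y, z in m, then the turn about the world's z in degrees. In form: [[x, y, z, turn], ...]. A call has 1 to 5 rows; each row shifts and turns the commanded pose from where the row before left it; what a row does not reach is not made up. A row lasts 1/10 s, in which the tool goes at most 50 mm and 8.59 degrees, less where a joint would pass 70% of its speed; a pose out of reach is approached as far as the arm can. A call is refused whole if a number of a shift passes 0.05 or a number of a turn 8.59, either way. A call with a gripper value outside its range is refused whole. "fingers" is the closure, from 0 (fully open) to 1 (shut), set as the call begins (left out, the last holds). The fingers move at their own pace and stop on an object; "squeeze" is the grip in N (left out, the last holds). Time passes only in rows, so rows that do not move let the fingers close. It gives the time, the measured TCP pose, the force and the opening at its end, in the units of the state.
- get_obs(): the state, without advancing time (a new reading comes with each control period).
- read_camera(name): name is "side" or "top"; returns the picture (384x512x3 uint8, red, green, blue); there is no depth.
- calibration(name): a dict with "camera_matrix" (3x3 intrinsics, pixels), "R" (3x3) and "t" (3): a world point X has camera coordinates R X + t. Camera axes: x right, y down, z forward; pixel columns grow to the right and rows downward; lengths in m; the calibration is good to about 2 mm. A picture is of the moment at which its call begins. calibration takes no time and is no camera call.
- ticket.sign_off(): hands the job in, once; it reports no verdict.
The state is a dict: "time_s": time; "joints": joint angles; "dq": joint speeds; "effort": joint torques, N m; "tcp_pos": TCP position; "tcp_rot": TCP orientation; "contact_force": force on the tool from outside, world axes, zero at the start; "wrist_torque": the same for the moment, N m; "grip_width": opening from 0.0 (shut) to 1.0 (fully open).
Only numpy, scipy, OpenCV 4.12 (cv2) and the standard library are available. Lean on these libraries where they do the work, as an engineer would, in place of code of your own. Each camera call takes 0.05 s, during which the arm holds its last target.

## Working session

There is one attempt and no reset: what is moved stays moved. The work goes in short steps, Python scripts to look and compute and a tool call to move; the robot and the scene stay as the last step left them, time stands still between calls to the robot, and variables do not carry over. Pictures are saved under pics/ and viewed, and the job is handed in when it is done.

Besides the shell and the picture viewer there is one more tool, called after "Call:" by a JSON object that holds its "op" and its "data". drive_tool: Moves the arm, as the interface text tells. Its arguments: {"type":"object","properties":{"targets":{"type":"array","items":{"type":"array","items":{"type":"number"}}},"fingers":{"type":"number"},"squeeze":{"type":"number"}},"required":["targets"]}

```bash
mkdir -p pics
python3 - <<'E'
from rig import *
import cv2
o=get_obs();print({k:o[k] for k in('time_s','tcp_pos','tcp_rot','grip_width','contact_force')})
for n in('side','top'):
    im=read_camera(n);cv2.imwrite(f'pics/{n}0.png',im[:,:,::-1]);c=calibration(n);print(n,c)
E
```

```text
{'time_s': 0.0, 'tcp_pos': array([ 0.19050161, -0.51581385,  0.30316567]), 'tcp_rot': array([-4.00104952e-04,  8.20503708e-01, -5.71640802e-01, -5.45402987e-04]), 'grip_width': 1.0018900153230665, 'contact_force': array([-0.34627514,  0.71592692,  1.01291666])}
side {'camera_matrix': array([[368.23974831,   0.        , 250.8167938 ],
       [  0.        , 368.23974831, 192.56264667],
       [  0.        ,   0.        ,   1.        ]]), 'R': array([[ 0.84724769, -0.53099287, -0.01476241],
       [-0.2824021 , -0.42671227, -0.8591657 ],
       [ 0.44991156,  0.73209508, -0.51148448]]), 't': array([-0.59924858,  0.10761409,  1.13487974])}
top {'camera_matrix': array([[378.84244672,   0.        , 247.38770574],
       [  0.        , 378.84244672, 191.2284405 ],
       [  0.        ,   0.        ,   1.        ]]), 'R': array([[-0.01658614, -0.99939608, -0.03053481],
       [-0.99869148,  0.01803654, -0.04785406],
       [ 0.0483759 ,  0.02970114, -0.99838751]]), 't': array([-0.19801409,  0.56126901,  1.16499987])}
```

View pics/side0.png

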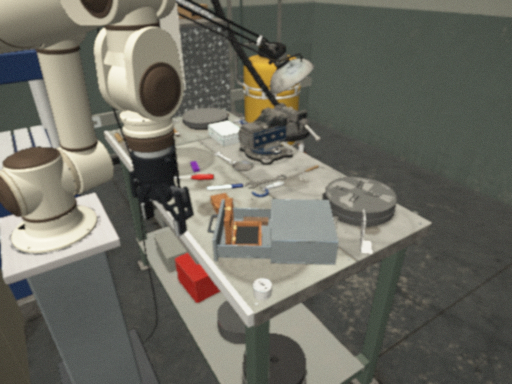

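View pics/top0.png

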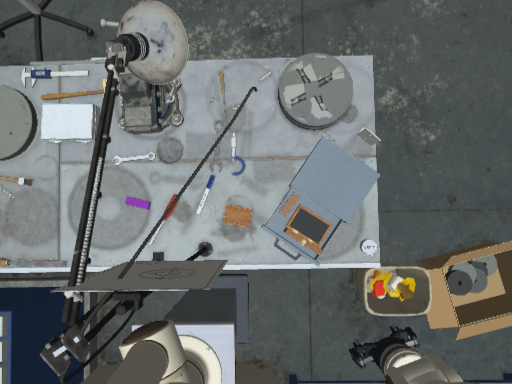

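Run:
```python
import cv2
a=cv2.imread('pics/top0.png')[125:275,250:390];cv2.imwrite('pics/topc.png',cv2.resize(a,None,fx=4,fy=4,interpolation=cv2.INTER_CUBIC)[:600])
a=cv2.imread('pics/side0.png')[180:310,190:350];cv2.imwrite('pics/sidec.png',cv2.resize(a,None,fx=4.5,fy=4.5,interpolation=cv2.INTER_CUBIC))
```

```text
(no output)
```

View pics/topc.png

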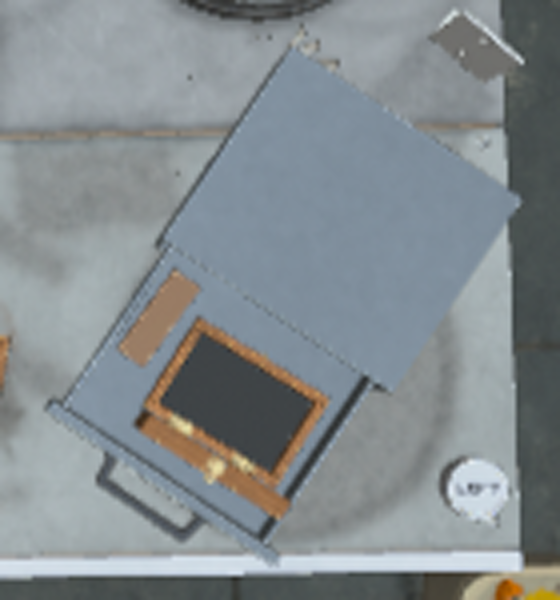

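View pics/sidec.png

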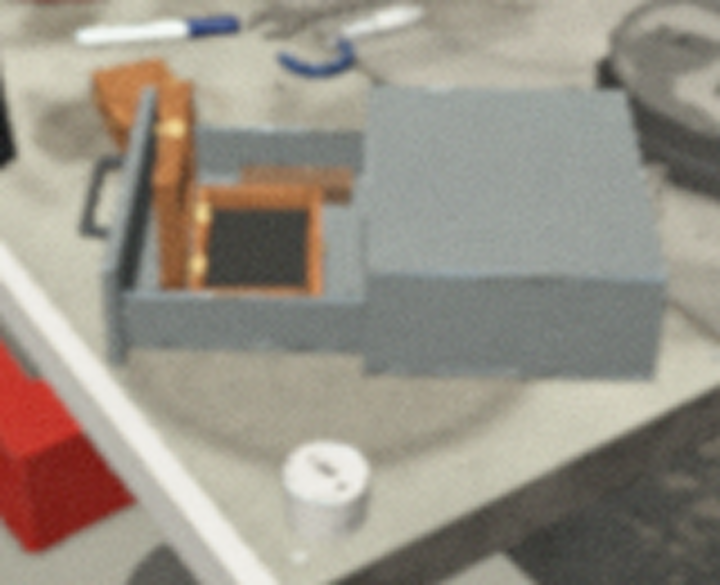

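```bash
cat > h.py <<'E'
import numpy as np
from rig import *
def ray(n,u,v,z):
    c=calibration(n);K,R,t=c['camera_matrix'],c['R'],np.array(c['t'])
    d=R.T@np.linalg.solve(K,[u,v,1]);o=-R.T@t
    return o+d*(z-o[2])/d[2]
def pix(n,X):
    c=calibration(n);p=c['camera_matrix']@(c['R']@np.array(X)+c['t']);return p[:2]/p[2]
T=lambda u,v,z:ray('top',250+u/4-.375,125+v/4-.375,z)
S=lambda u,v,z:ray('side',190+u/4.5-.39,180+v/4.5-.39,z)
E
python3 - <<'E'
from h import *
np.set_printoptions(precision=4,suppress=True)
C=np.array([T(u,v,.084) for u,v in[(295,48),(520,202),(388,388),(160,245)]])
print(C,C.mean(0))
S4=np.array([S(u,v,.084) for u,v in[(370,90),(630,92),(662,275),(366,275)]]);print('side',S4,S4.mean(0))
for a,b in((0,1),(1,2),(2,3),(3,0)):
    d=C[b]-C[a];print(np.linalg.norm(d),np.degrees(np.arctan2(d[1],d[0])))
print('handle',T(98,478,.06),T(183,538,.06), S(103,160,.06),S(88,235,.06))
print('front top',T(48,405,.08),T(275,560,.08))
print('lid bottom-front corners',T(140,420,.12),T(288,512,.12), T(150,410,.12), T(290,497,.12))
print('box hinge side',T(145,405,.042),T(275,485,.042),'far',T(200,318,.042),T(328,398,.042))
print('stone',[T(u,v,.032) for u,v in[(175,268),(202,285),(145,366),(118,348)]])
E
```

```text
[[ 0.7093 -0.4338  0.084 ]
 [ 0.5938 -0.5921  0.084 ]
 [ 0.4616 -0.4937  0.084 ]
 [ 0.5675 -0.3327  0.084 ]] [ 0.583  -0.4631  0.084 ]
side [[ 0.5682 -0.3422  0.084 ]
 [ 0.7093 -0.4384  0.084 ]
 [ 0.5922 -0.5923  0.084 ]
 [ 0.454  -0.502   0.084 ]] [ 0.5809 -0.4687  0.084 ]
0.19594895349030458 -126.11433538718913
0.16473736729188188 143.36232836491968
0.1927685647093512 56.6660953867242
0.1740918311333593 -35.4881396762516
handle [ 0.398  -0.2854  0.06  ] [ 0.3533 -0.3468  0.06  ] [ 0.3973 -0.286   0.06  ] [ 0.3529 -0.3532  0.06  ]
front top [ 0.453  -0.2494  0.08  ] [ 0.3394 -0.4105  0.08  ]
lid bottom-front corners [ 0.4433 -0.3131  0.12  ] [ 0.3782 -0.4142  0.12  ] [ 0.4501 -0.3203  0.12  ] [ 0.3885 -0.4158  0.12  ]
box hinge side [ 0.4502 -0.3223  0.042 ] [ 0.3893 -0.4177  0.042 ] far [ 0.5146 -0.3648  0.042 ] [ 0.4533 -0.4587  0.042 ]
stone [array([ 0.553 , -0.3479,  0.032 ]), array([ 0.5397, -0.368 ,  0.032 ]), array([ 0.4792, -0.3236,  0.032 ]), array([ 0.4931, -0.3035,  0.032 ])]
```

Call:
{"op": "drive_tool", "data": {"targets": [[0.012,0.012,0,8.3],[0.012,0.012,0,8.3],[0.012,0.012,0,8.3],[0.012,0.012,0,8.3],[0.012,0.012,0,8.3]], "fingers": 1, "squeeze": 40}}

```text
time_s: 0.6
tcp_pos: [0.2509, -0.4554, 0.3035]
tcp_rot: [-0.0, 0.971, -0.241, -0.0]
contact_force: [0.6, -0.2, 0.1]
grip_width: 0.144
```

```bash
python3 -c "
from h import *
print(get_obs())"
```

```text
{'time_s': 0.6, 'joints': array([-1.06714482e+00,  1.51054365e-02,  1.00328181e-01,  1.65675056e+00,
       -4.23147949e-06,  9.90496647e-01]), 'dq': array([ 0.31288205, -0.11734629, -0.12045987, -0.00284023, -0.00175427,
       -1.12814469]), 'effort': array([-2.73852490e+00, -4.67261517e+01,  4.70339084e+01,  8.51958152e-02,
       -1.46551500e-02,  1.87321823e+00]), 'tcp_pos': array([ 0.25093088, -0.45536777,  0.30348121]), 'tcp_rot': array([-2.66902876e-04,  9.70518669e-01, -2.41025683e-01, -2.50074780e-04]), 'contact_force': array([ 0.58183461, -0.16144897,  0.08060725]), 'wrist_torque': array([ 0.05865833, -0.0157315 ,  0.00447791]), 'grip_width': 0.14421898414166306}
```

Call:
{"op": "drive_tool", "data": {"targets": [[0.012,0.012,0,8.3],[0.012,0.012,0,8.3],[0.012,0.012,0,8.3],[0.012,0.012,0,8.3],[0.012,0.012,0,8.3]]}}

```text
time_s: 1.1
tcp_pos: [0.311, -0.3953, 0.3035]
tcp_rot: [-0.0, 0.993, 0.119, -0.0]
contact_force: [0.6, 0.2, 0.7]
grip_width: 0.001
```

Call:
{"op": "drive_tool", "data": {"targets": [[0.012,0.012,0,8.3],[0.012,0.012,0,8.3],[0.012,0.012,0,8.3],[0.012,0.012,0,8.3],[0.012,0.01,0,8.3]]}}

```text
time_s: 1.6
tcp_pos: [0.3709, -0.3372, 0.3036]
tcp_rot: [-0.0, 0.887, 0.463, -0.0]
contact_force: [-0.9, -1.0, -0.2]
grip_width: -0.003
```

Call:
{"op": "drive_tool", "data": {"targets": [[0,0,-0.03,0],[0,0,-0.03,0],[0,0,-0.02,0],[0,0,0,0]]}}

```text
time_s: 2.0
tcp_pos: [0.3697, -0.3371, 0.2208]
tcp_rot: [-0.002, 0.888, 0.46, -0.001]
contact_force: [-0.9, 0.9, 0.7]
grip_width: -0.002
```

Run:
```python
from h import *
import cv2
o=get_obs();print(o['tcp_pos'],o['tcp_rot'],o['joints'],o['contact_force'])
for n,(x,y,f) in dict(side=(190,150,4.5),top=(250,125,4)).items():
    im=read_camera(n)[y:y+(130 if n=='side' else 150),x:x+160,::-1];cv2.imwrite(f'pics/{n}1.png',cv2.resize(im,None,fx=f,fy=f,interpolation=cv2.INTER_CUBIC))
```

```text
[ 0.36968571 -0.33705981  0.22079444] [-0.00242107  0.8879051   0.46001942 -0.00089926] [-7.39262693e-01 -4.26943738e-02 -1.16449258e-01  1.50220680e+00
 -1.09559540e-05 -1.24503939e-01] [-0.9436771   0.92358424  0.73085386]
```

View pics/side1.png

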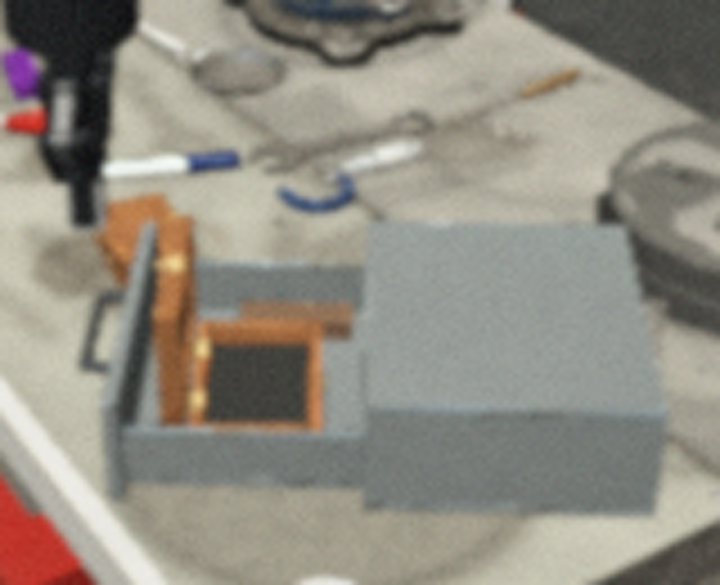

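View pics/top1.png

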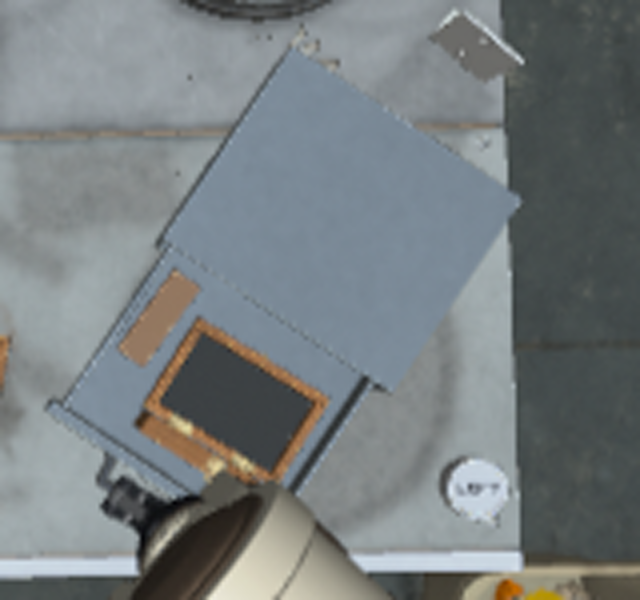

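Call:
{"op": "drive_tool", "data": {"targets": [[0,0,-0.02,0],[0,0,-0.02,0],[0,0,-0.003,0],[0.005,-0.0035,0,0],[0.005,-0.0035,0,0]]}}

```text
time_s: 2.6
tcp_pos: [0.3814, -0.3456, 0.1826]
tcp_rot: [0.001, 0.888, 0.46, 0.0]
contact_force: [0.3, 0.6, 0.4]
grip_width: -0.002
```

Call:
{"op": "drive_tool", "data": {"targets": [[0.004,-0.0028,0,0],[0.004,-0.0028,0,0],[0.004,-0.0028,0,0],[0.004,-0.0028,0,0]]}}

```text
time_s: 3.0
tcp_pos: [0.3969, -0.3564, 0.181]
tcp_rot: [-0.0, 0.888, 0.46, -0.0]
contact_force: [-0.7, 0.0, 0.8]
grip_width: 0.001
```

```bash
cat > look.py <<'E'
from h import *
import cv2,sys
k=sys.argv[1]
o=get_obs();print(o['time_s'],o['tcp_pos'],o['contact_force'])
a=read_camera('side')[160:290,190:350,::-1];b=read_camera('top')[125:275,250:390,::-1]
a=cv2.resize(a,(400,325),interpolation=cv2.INTER_CUBIC);b=cv2.resize(b,(350,375),interpolation=cv2.INTER_CUBIC)
c=np.zeros((375,750,3),np.uint8);c[:325,:400]=a;c[:,400:]=b;cv2.imwrite(f'pics/l{k}.png',c)
E
python3 look.py 2
```

```text
3.0 [ 0.39693095 -0.35635622  0.18102624] [-0.68168644  0.01893233  0.80611723]
```

View pics/l2.png

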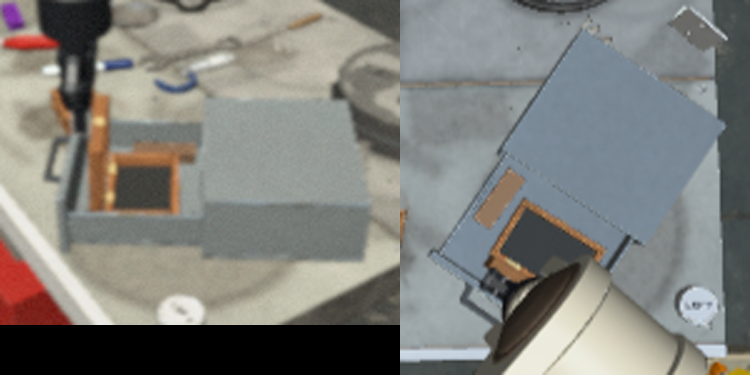

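Call:
{"op": "drive_tool", "data": {"targets": [[0.004,-0.0028,0,0],[0.004,-0.0028,0,0],[0.004,-0.0028,0,0],[0.004,-0.0028,0,0],[0.004,-0.0028,0,0]]}}

```text
time_s: 3.6
tcp_pos: [0.4168, -0.3704, 0.1807]
tcp_rot: [-0.0, 0.888, 0.46, -0.0]
contact_force: [-0.5, -0.1, -0.4]
grip_width: 0.0
```

```bash
python3 look.py 3
```

```text
3.6 [ 0.41683962 -0.37036207  0.18072809] [-0.48274467 -0.12381224 -0.35799989]
```

View pics/l3.png

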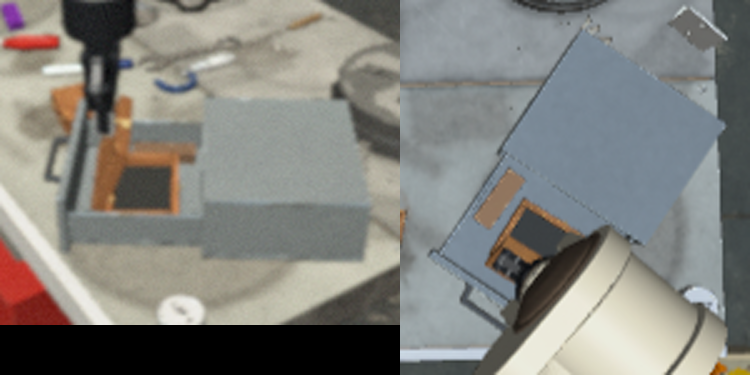

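Call:
{"op": "drive_tool", "data": {"targets": [[0.004,-0.0028,-0.002,0],[0.004,-0.0028,-0.003,0],[0.004,-0.0028,-0.003,0],[0.004,-0.0028,-0.004,0]]}}

```text
time_s: 4.1
tcp_pos: [0.4329, -0.3816, 0.1687]
tcp_rot: [0.0, 0.888, 0.46, 0.0]
contact_force: [-0.5, 0.5, 1.5]
grip_width: -0.002
```

Call:
{"op": "drive_tool", "data": {"targets": [[0.0035,-0.0025,-0.003,0],[0.0035,-0.0025,-0.003,0],[0.0035,-0.0025,-0.004,0]]}}

```text
time_s: 4.4
tcp_pos: [0.4434, -0.389, 0.1586]
tcp_rot: [-0.0, 0.888, 0.46, 0.0]
contact_force: [0.2, 0.7, 1.2]
grip_width: 0.004
```

Call:
{"op": "drive_tool", "data": {"targets": [[0.003,-0.002,-0.004,0],[0.0025,-0.0018,-0.004,0],[0.0025,-0.0018,-0.005,0]]}}

```text
time_s: 4.7
tcp_pos: [0.4514, -0.3946, 0.1456]
tcp_rot: [0.0, 0.888, 0.46, 0.0]
contact_force: [0.8, 0.3, 1.4]
grip_width: -0.002
```

```bash
python3 look.py 4
```

```text
4.7 [ 0.45136093 -0.39461845  0.14564579] [0.84246944 0.28914794 1.43102922]
```

View pics/l4.png

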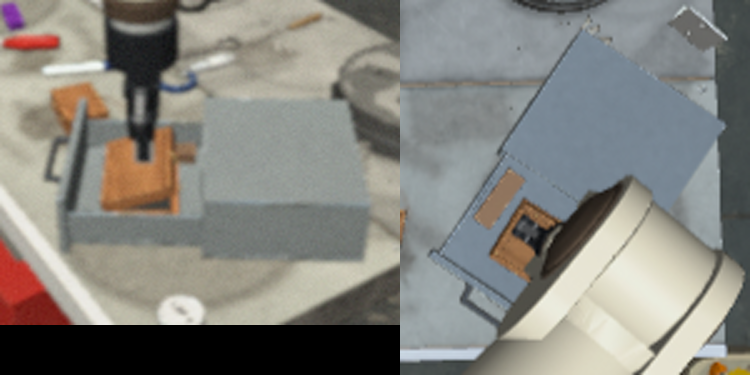

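Call:
{"op": "drive_tool", "data": {"targets": [[0.0015,-0.001,-0.004,0],[0.001,-0.0008,-0.004,0],[0.001,-0.0007,-0.003,0],[0,0,-0.002,0]]}}

```text
time_s: 5.2
tcp_pos: [0.4546, -0.397, 0.1325]
tcp_rot: [-0.0, 0.888, 0.46, -0.0]
contact_force: [0.1, -0.5, 0.9]
grip_width: -0.002
```

Call:
{"op": "drive_tool", "data": {"targets": [[0,0,-0.001,0],[0,0,0,0]]}}

```text
time_s: 5.4
tcp_pos: [0.4544, -0.3968, 0.1317]
tcp_rot: [-0.0, 0.888, 0.46, -0.0]
contact_force: [-0.4, -0.4, 0.1]
grip_width: 0.001
```

Call:
{"op": "drive_tool", "data": {"targets": [[0,0,-0.001,0],[0,0,0,0]]}}

```text
time_s: 5.6
tcp_pos: [0.4545, -0.3969, 0.1308]
tcp_rot: [-0.0, 0.888, 0.46, -0.0]
contact_force: [-0.4, 0.1, 1.0]
grip_width: 0.001
```

Call:
{"op": "drive_tool", "data": {"targets": [[0,0,-0.001,0],[0,0,0,0]]}}

```text
time_s: 5.8
tcp_pos: [0.4545, -0.3969, 0.1298]
tcp_rot: [-0.0, 0.888, 0.46, -0.0]
contact_force: [-0.0, -0.6, 0.9]
grip_width: -0.001
```

Call:
{"op": "drive_tool", "data": {"targets": [[0,0,-0.0005,0],[0,0,0,0]]}}

```text
time_s: 6.0
tcp_pos: [0.4546, -0.397, 0.1297]
tcp_rot: [0.0, 0.888, 0.46, 0.0]
contact_force: [-1.5, 0.6, 2.7]
grip_width: 0.001
```

Call:
{"op": "drive_tool", "data": {"targets": [[0,0,-0.0005,0],[0,0,0,0]]}}

```text
time_s: 6.2
tcp_pos: [0.4546, -0.397, 0.1296]
tcp_rot: [0.0, 0.888, 0.46, 0.0]
contact_force: [-1.2, 1.4, 6.3]
grip_width: -0.001
```

```bash
python3 look.py 5
```

```text
6.2 [ 0.45460006 -0.39698673  0.12959431] [-1.1782812   1.36298323  6.33455094]
```

View pics/l5.png

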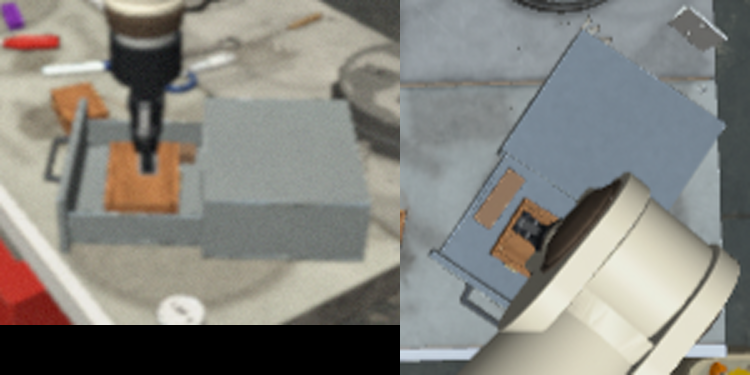

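Call:
{"op": "drive_tool", "data": {"targets": [[0,0,0,0],[0,0,0.01,0],[0,0,0.03,0],[0,0,0.03,0]]}}

```text
time_s: 6.7
tcp_pos: [0.4542, -0.3967, 0.1995]
tcp_rot: [-0.001, 0.888, 0.46, -0.0]
contact_force: [0.4, -0.0, 0.0]
grip_width: -0.003
```

Call:
{"op": "drive_tool", "data": {"targets": [[-0.0207,0.0195,0,0],[-0.0207,0.0195,0,0],[-0.0207,0.0195,0,0],[-0.0207,0.0195,0,0],[-0.0207,0.0195,0,0]]}}

```text
time_s: 7.2
tcp_pos: [0.3503, -0.2987, 0.1993]
tcp_rot: [0.0, 0.888, 0.46, 0.0]
contact_force: [-0.3, 0.4, -0.1]
grip_width: -0.0
```

```bash
python3 look.py 6
```

```text
7.2 [ 0.35025239 -0.29869935  0.1993052 ] [-0.32436119  0.41547772 -0.14003148]
```

View pics/l6.png

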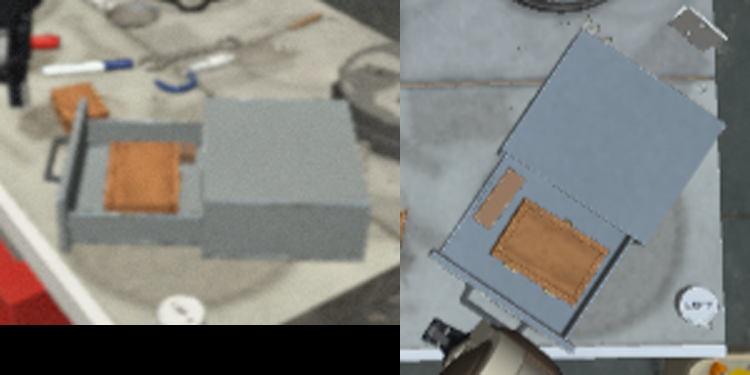

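Call:
{"op": "drive_tool", "data": {"targets": [[0,0,-0.03,0],[0,0,-0.03,0],[0,0,-0.02,0],[0,0,0,0]]}}

```text
time_s: 7.7
tcp_pos: [0.3504, -0.2989, 0.1166]
tcp_rot: [-0.002, 0.888, 0.46, -0.001]
contact_force: [-0.7, -0.1, 0.3]
grip_width: 0.003
```

```bash
sed -i 's/160:290,190:350/150:280,160:320/' look.py; python3 look.py 7
```

```text
7.7 [ 0.35035921 -0.29887794  0.11662838] [-0.72643312 -0.05546117  0.33108165]
```

View pics/l7.png

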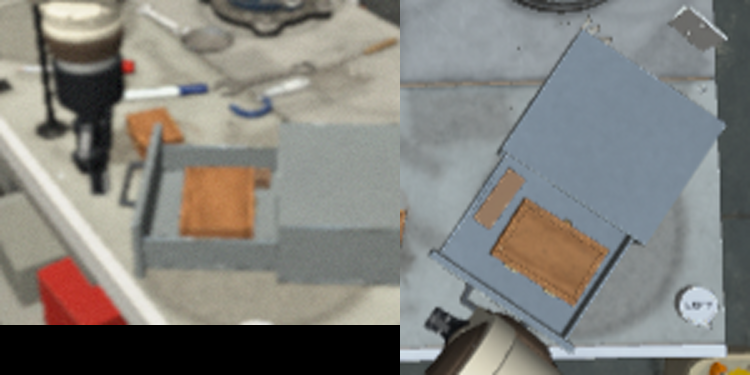

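Call:
{"op": "drive_tool", "data": {"targets": [[0.004,-0.0028,0,0],[0.004,-0.0028,0,0],[0.0025,-0.0018,0,0],[0.0025,-0.0018,0,0],[0.0033,-0.0023,0,0]]}}

```text
time_s: 8.3
tcp_pos: [0.3674, -0.311, 0.1191]
tcp_rot: [-0.0, 0.888, 0.46, -0.0]
contact_force: [-1.9, 1.1, 1.7]
grip_width: 0.001
```

Call:
{"op": "drive_tool", "data": {"targets": [[0.0033,-0.0023,0,0],[0.0033,-0.0023,0,0],[0.0033,-0.0023,0,0],[0.0033,-0.0023,0,0],[0.0033,-0.0023,0,0]]}}

```text
time_s: 8.8
tcp_pos: [0.3841, -0.3227, 0.1188]
tcp_rot: [-0.0, 0.888, 0.46, -0.0]
contact_force: [-3.6, 1.2, 2.6]
grip_width: 0.001
```

```bash
python3 look.py 8
```

```text
8.8 [ 0.38409033 -0.32265714  0.11883497] [-3.5501002   1.23707537  2.60168475]
```

View pics/l8.png

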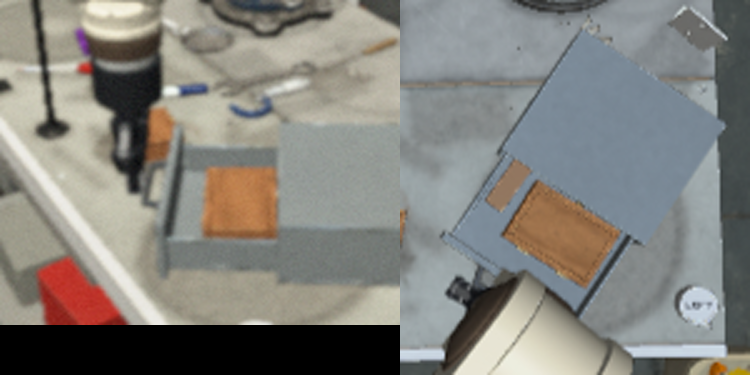

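Call:
{"op": "drive_tool", "data": {"targets": [[0.0033,-0.0023,0,0],[0.0033,-0.0023,0,0],[0.0033,-0.0023,0,0],[0.0033,-0.0023,0,0],[0.0033,-0.0023,0,0]]}}

```text
time_s: 9.4
tcp_pos: [0.4006, -0.3341, 0.1188]
tcp_rot: [-0.0, 0.888, 0.46, -0.0]
contact_force: [-2.3, 1.1, 0.8]
grip_width: -0.002
```

Call:
{"op": "drive_tool", "data": {"targets": [[0.0033,-0.0023,0,0],[0.0033,-0.0023,0,0],[0.0033,-0.0023,0,0],[0.0033,-0.0023,0,0],[0.0033,-0.0023,0,0]]}}

```text
time_s: 9.9
tcp_pos: [0.417, -0.3457, 0.1188]
tcp_rot: [-0.0, 0.888, 0.46, -0.0]
contact_force: [-3.4, 0.2, 0.9]
grip_width: -0.004
```

Call:
{"op": "drive_tool", "data": {"targets": [[0.0033,-0.0023,0,0],[0.0033,-0.0023,0,0],[0.0033,-0.0023,0,0],[0.0033,-0.0023,0,0],[0.0033,-0.0023,0,0]]}}

```text
time_s: 10.4
tcp_pos: [0.4336, -0.3571, 0.1189]
tcp_rot: [-0.0, 0.888, 0.46, -0.0]
contact_force: [-3.2, -0.7, -0.6]
grip_width: 0.002
```

Call:
{"op": "drive_tool", "data": {"targets": [[0.0033,-0.0023,0,0],[0.0033,-0.0023,0,0],[0.0033,-0.0023,0,0],[0.0033,-0.0023,0,0],[0.0033,-0.0023,0,0]]}}

```text
time_s: 10.9
tcp_pos: [0.4501, -0.3686, 0.1189]
tcp_rot: [-0.0, 0.888, 0.46, -0.0]
contact_force: [-2.5, 0.0, -1.2]
grip_width: -0.001
```

```bash
python3 look.py 9
```

```text
10.9 [ 0.45011437 -0.3686254   0.11887965] [-2.51928218  0.04404092 -1.15582418]
```

View pics/l9.png

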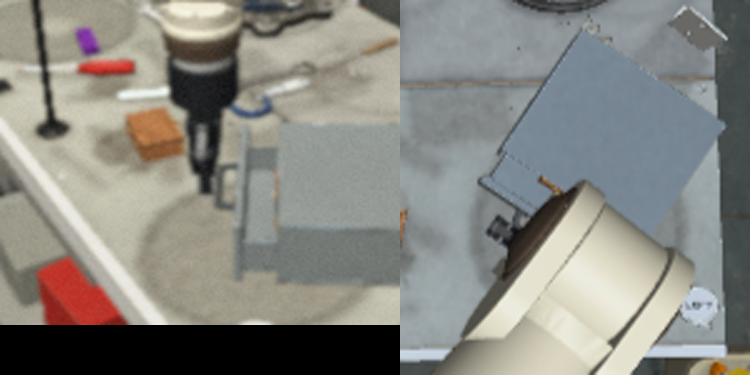

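Call:
{"op": "drive_tool", "data": {"targets": [[0.0025,-0.0017,0,0],[0.0025,-0.0017,0,0],[0.0025,-0.0017,0,0],[0.0025,-0.0017,0,0],[0.0025,-0.0017,0,0]]}}

```text
time_s: 11.5
tcp_pos: [0.4626, -0.3771, 0.119]
tcp_rot: [0.0, 0.888, 0.46, 0.0]
contact_force: [-3.0, 1.9, 2.2]
grip_width: 0.001
```

Call:
{"op": "drive_tool", "data": {"targets": [[0.0016,-0.0011,0,0],[0.0016,-0.0011,0,0],[0.0016,-0.0011,0,0],[0.0016,-0.0011,0,0]]}}

```text
time_s: 11.9
tcp_pos: [0.4689, -0.3815, 0.1189]
tcp_rot: [0.0, 0.888, 0.46, -0.0]
contact_force: [-2.8, 1.5, 1.4]
grip_width: -0.001
```

```bash
python3 look.py 10
```

```text
11.9 [ 0.46886427 -0.38145046  0.11894644] [-2.80766096  1.53140326  1.39608565]
```

View pics/l10.png

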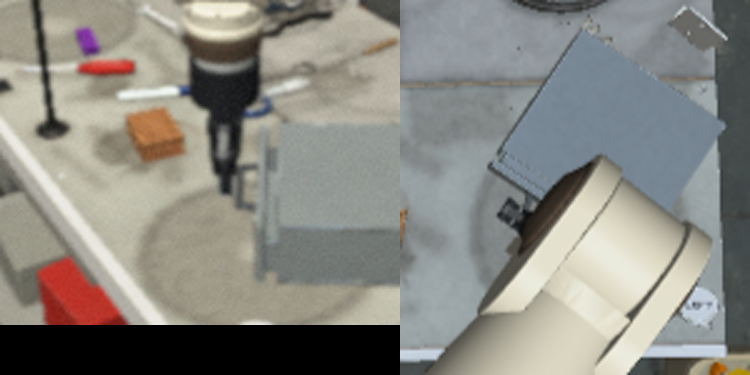

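Nearly home, with a few mm of gap left. I'll push slowly until I feel the stop.

Call:
{"op": "drive_tool", "data": {"targets": [[0.0012,-0.0008,0,0],[0.0012,-0.0008,0,0],[0.0012,-0.0008,0,0],[0,0,0,0]]}}

```text
time_s: 12.4
tcp_pos: [0.4725, -0.3839, 0.1188]
tcp_rot: [0.0, 0.888, 0.46, -0.0]
contact_force: [-2.0, -0.6, 0.1]
grip_width: -0.004
```

Call:
{"op": "drive_tool", "data": {"targets": [[0.0008,-0.0006,0,0],[0.0008,-0.0006,0,0],[0,0,0,0]]}}

```text
time_s: 12.7
tcp_pos: [0.4741, -0.385, 0.1188]
tcp_rot: [0.0, 0.888, 0.46, 0.0]
contact_force: [-1.7, 0.9, 0.5]
grip_width: -0.001
```

Call:
{"op": "drive_tool", "data": {"targets": [[0.0008,-0.0006,0,0],[0.0008,-0.0006,0,0],[0,0,0,0]]}}

```text
time_s: 13.0
tcp_pos: [0.4757, -0.3862, 0.1188]
tcp_rot: [-0.0, 0.888, 0.46, 0.0]
contact_force: [-1.0, 0.1, -0.1]
grip_width: 0.003
```

Call:
{"op": "drive_tool", "data": {"targets": [[0.0008,-0.0006,0,0],[0.0008,-0.0006,0,0],[0,0,0,0]]}}

```text
time_s: 13.3
tcp_pos: [0.4773, -0.3874, 0.1188]
tcp_rot: [0.0, 0.888, 0.46, 0.0]
contact_force: [-0.7, 1.7, -0.3]
grip_width: -0.002
```

Call:
{"op": "drive_tool", "data": {"targets": [[0.0008,-0.0006,0,0],[0,0,0,0]]}}

```text
time_s: 13.5
tcp_pos: [0.478, -0.3879, 0.1188]
tcp_rot: [-0.0, 0.888, 0.46, 0.0]
contact_force: [-1.3, 0.9, -1.9]
grip_width: -0.004
```

Call:
{"op": "drive_tool", "data": {"targets": [[0.0008,-0.0006,0,0],[0,0,0,0]]}}

```text
time_s: 13.7
tcp_pos: [0.4789, -0.3885, 0.1189]
tcp_rot: [0.0, 0.888, 0.46, 0.0]
contact_force: [-0.3, 2.8, -0.4]
grip_width: 0.002
```

```bash
python3 look.py 11
```

```text
13.7 [ 0.47889606 -0.38853078  0.11885777] [-0.31743723  2.80429184 -0.4066736 ]
```

View pics/l11.png

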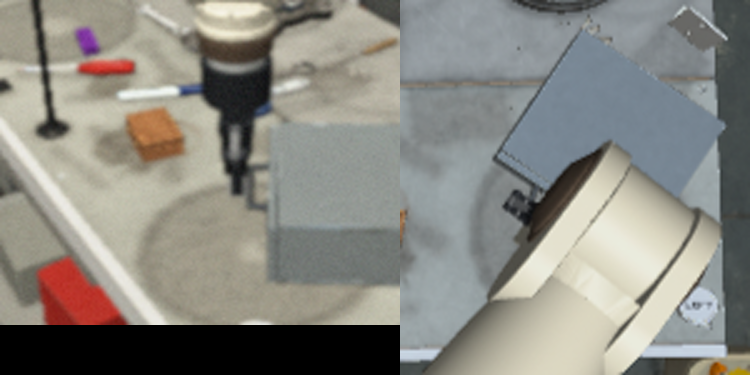

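Call:
{"op": "drive_tool", "data": {"targets": [[0.0008,-0.0006,0,0],[0,0,0,0]]}}

```text
time_s: 14.0
tcp_pos: [0.4794, -0.3889, 0.1189]
tcp_rot: [-0.0, 0.888, 0.46, -0.0]
contact_force: [-3.1, 4.0, 0.7]
grip_width: -0.001
```

Call:
{"op": "drive_tool", "data": {"targets": [[0.0008,-0.0006,0,0],[0,0,0,0]]}}

```text
time_s: 14.2
tcp_pos: [0.4796, -0.3891, 0.1188]
tcp_rot: [-0.001, 0.888, 0.46, -0.001]
contact_force: [-7.0, 7.1, 3.7]
grip_width: -0.001
```

Call:
{"op": "drive_tool", "data": {"targets": [[0.0008,-0.0006,0,0],[0,0,0,0]]}}

```text
time_s: 14.4
tcp_pos: [0.4798, -0.3892, 0.1187]
tcp_rot: [-0.002, 0.888, 0.46, -0.001]
contact_force: [-10.0, 9.5, 6.1]
grip_width: -0.0
```

Call:
{"op": "drive_tool", "data": {"targets": [[0,0,0,0],[0,0,0,0],[-0.002,0.0014,0,0],[-0.008,0.0056,0,0],[-0.016,0.011,0,0]]}}

```text
time_s: 14.9
tcp_pos: [0.4554, -0.3727, 0.119]
tcp_rot: [0.001, 0.888, 0.46, 0.0]
contact_force: [0.1, 0.5, 1.0]
grip_width: -0.001
```

Call:
{"op": "drive_tool", "data": {"targets": [[-0.03,0.02,0,0],[-0.03,0.02,0,0],[0,0,0.04,0],[0,0,0.04,0],[0,0,0.04,0]]}}

```text
time_s: 15.4
tcp_pos: [0.3944, -0.332, 0.2405]
tcp_rot: [0.001, 0.888, 0.46, 0.0]
contact_force: [1.1, -1.0, 0.5]
grip_width: 0.001
```

Call:
{"op": "drive_tool", "data": {"targets": [[-0.04,0,0.03,0],[-0.04,0,0.03,0],[0,0,0,0],[0,0,0,0]]}}

```text
time_s: 15.8
tcp_pos: [0.3148, -0.3327, 0.2999]
tcp_rot: [0.002, 0.888, 0.459, 0.0]
contact_force: [0.4, 0.2, -1.7]
grip_width: -0.001
```

```bash
python3 look.py 12
python3 - <<'E'
from h import *
import cv2
a=read_camera('side');cv2.imwrite('pics/s13.png',a[:,:,::-1])
a=read_camera('top');cv2.imwrite('pics/t13.png',a[:,:,::-1])
E
```

```text
15.8 [ 0.31476979 -0.33271285  0.29994504] [ 0.36691895  0.22385963 -1.73290277]
```

View pics/l12.png

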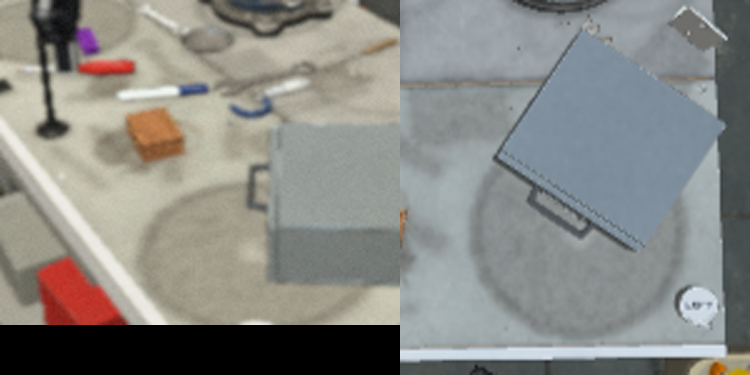

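View pics/t13.png

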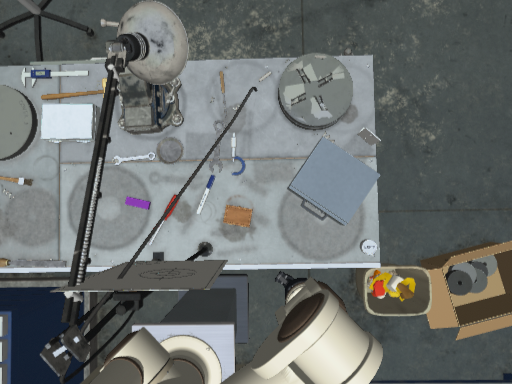

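Run:
```python
from h import *
a=ray('top',250+(531-400)/2.5,125+205/2.5,.06);b=ray('top',250+(583-400)/2.5,125+235/2.5,.06)
m=(a+b)/2;print(m,(m[:2]-[.578,-.463])@[.817,-.577])
print(ticket.sign_off())
```

```text
[ 0.48765235 -0.40095493  0.06      ] -0.10961403667845067
the job is handed in; nothing more can be done
None
```

I pushed the blade-box lid shut with the closed fingertips, then pushed the drawer home by its handle, and handed the job in at about 16 s of the 48 s allowed. No verdict came back.

- **Lid:** The last push met a firm stop at about 6 N downward. The picture taken after the fingers lifted off showed the lid flat on the box, with the stone still beside it in the tray. I did not see the box or stone again after the drawer closed.
- **Drawer:** It slid in against about 3 N. At the stop the measured force rose to about 15 N with no further movement, well under the 40 N limit, and I backed off there.
- **Final position:** The last pictures show the drawer front flush with the cabinet. The handle bar measures 110 mm in front of the cabinet's origin, which matches where I expected it with the drawer home.
- **Bench and arm:** Comparing the before and after pictures by eye, the other things on the bench look unmoved. The arm is clear of everything, with force readings at noise level. No check failed or disagreed.

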